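# Put the table things into the holders that fit them

## Robot

A 6-joint arm with a two-finger parallel gripper is mounted at the origin on a cart in front of the work surface, level with it; the furniture and walls round the work are solid. World frame = base frame: x ahead of the robot, y to its left, z up, the work surface at z = 0. Lengths are in m, angles in rad, forces in N, time in s.
With the tool pointing down it reaches from about 0.35 to 0.975 m from the base axis. Payload 4.9 kg.
Tool frame: the origin (TCP) lies midway between the tips of the shut fingers; the grasp point (between the pads) lies 19 mm behind it; z points along the fingers, y is the line along which they close (so a half turn about z gives the same grasp; the last joint's range is limited). The gripper opens to 85 mm and grips with 20 to 120 N. Pads are 22 mm wide; open, the fingers measure 114 mm over their backs; the gripper's body (76 mm by 85 mm) begins 54 mm behind the grasp point. The pads swing forward as they close: fully open they stand 13 mm farther back than shut.
Start: joints at [-0.119, 0.053, 1.613, -0, 1.476, -0.119], TCP at [0.625, 0, 0.231] pointing down, gripper open.
Joint ranges: [-3.01, 3.01], [-1.01, 2.22], [0.06, 2.58], [-1.02, 4.17], [0.09, 2.62], [-3.14, 3.14]. Speed limits (rad/s): [2.57, 2.57, 3.14, 3.14, 3.14, 3.14].

## Interface

Orientations are given as a unit quaternion [w, x, y, z].
In Python, from plant import manip gives the robot as it stands.
- The arm moves only by the tool move_arm, never from a script. Its argument "increments" is one flat list of numbers, 5 for each row, row after row: the shift along the tool's x, y, z in mm, then the turn about the tool's z in rad, then the opening, from 0 (shut) to 1 (fully open). In form: [tx, ty, tz, spin, jaw, tx, ty, tz, spin, jaw, ...]. A call has 1 to 8 rows; each row shifts and turns the commanded pose from where the row before left it, along the tool's axes as they then stand; what a row does not reach is not made up. A row lasts 1/12 s, in which the tool goes at most 41.7 mm and 7.16 degrees, less where a joint would pass 70% of its speed; a pose out of reach is approached as far as the arm can. A call with a gripper value outside its range is refused whole. The fingers move at their own pace and stop on an object; the grip force is fixed at half the most. Time passes only in rows, so rows that do not move let the fingers close. It gives the time, the measured TCP pose, the force, the opening and the grip force at its end, in the units of the state.
- manip.state(): the state, without advancing time (a new reading comes with each control period).
- manip.grab_frame(name): name is "scene" or "side" or "wrist"; returns a dict with "image" (400x640x3 uint8, blue, green, red), "fov_y" (degrees; the focal length in pixels is half the picture's height over the tangent of half this angle, whatever the lens; pixels are square), "cx", "cy" (the principal point, pixels), "eye" and "rotation" of the camera in the world; the wrist camera has in their place "T_tool_cam" (4x4, takes a point from camera to tool coordinates, whose origin is the TCP and whose axes are the flange's). Camera axes: x right, y down, z forward; pixel columns grow to the right and rows downward; lengths in m; the calibration is good to about 2 mm. A picture is of the moment at which its call begins: read the wrist's pose just before it. There is no depth.
- manip.job_done(): hands the job in; it is judged then, once.
The state is a dict: "time": time; "joint_pos": joint angles; "joint_vel": joint speeds; "joint_efforts": joint torques, N m; "tool_pos": TCP position; "tool_rot": TCP orientation; "contact_force": force on the tool from outside, world axes, zero at the start; "ft_torque": the same for the moment, N m; "gripper_width": opening from 0.0 (shut) to 1.0 (fully open); "grasp_force": force on a finger pad.
Only numpy, scipy, OpenCV 4.12 (cv2) and the standard library are available. Lean on these libraries where they do the work, as an engineer would, in place of code of your own. Each camera call takes 0.05 s, during which the arm holds its last target. There are 200 camera calls.

## Task

Put each of the four loose things into the wooden holder that fits it: the long green-handled spoon lying in the long rack, the teaspoon lying in the short rack, the spice jar standing inside the small wire ring, and the white cup, still upside down, inside the large wire ring with its handle out through the gap. Each must rest flat on its holder's wooden base inside the wires, and the salt shaker that stands among them must stay standing where it is.

Things in the scene. Friction and masses are not known exactly. Their poses are not given: they have to be found in the camera images.
- long_spoon: Loose: tablespoon with a green handle and a metal bowl, lying on the table, 201 mm long (along its x), 40 mm wide at the bowl, 18 mm high. Origin: centre of its length and width, at the underside; x along the spoon, z up. Grip it across its y at the origin with the fingertips about 3 mm above what it lies on.
- teaspoon: Loose: plain grey metal teaspoon, lying on the table, 135 mm long (along its x), 29 mm wide at the bowl, 10 mm high. Origin: centre of its length and width, at the underside; x along the spoon, z up. Grip it across its y at the origin with the fingertips about 3 mm above what it lies on.
- spice_jar: Loose: round spice jar with a black cap and a printed wrap, standing, 41 mm diameter, 105 mm tall. Origin: centre of its underside, z up. Can be gripped at any yaw.
- cup: Loose: small white cup standing upside down (foot ring up), 53 mm high; solid round body, 62 mm diameter, axis at y = +11.5 mm; handle (12 mm wide, 1 to 39 mm high) ends at y = -42 mm. Origin: at the underside, in the middle of body and handle together; z up. Grip the body across x, fingertips 22 to 30 mm above what it stands on.
- long_rack: Fixed: the longer wooden board, 242 x 76 mm, its top 8 mm above its origin, with a low U of dark wire round each end; 220 mm (along x) by 58 mm (along y) free between the wires, wire tops 17.5 mm above the origin, no wires along the middle 100 mm, for the fingers. Takes the long spoon along x, either way round. Origin: centre of the underside, at table height.
- short_rack: Fixed: the shorter wooden board, 176 x 66 mm, its top 8 mm above its origin, with a low U of dark wire round each end; 154 mm (along x) by 48 mm (along y) free between the wires, wire tops 17.5 mm above the origin, no wires along the middle 68 mm, for the fingers. Takes the teaspoon along x, either way round. Origin: centre of the underside, at table height.
- jar_ring: Fixed to the table: square wooden base (82 x 82 mm, its top 8 mm above its origin) with a closed round dark wire rail, 57 mm inner diameter, centred on the origin, its top 24.5 mm above the origin. Takes the spice jar, at any yaw. Origin: centre of its underside (table height).
- cup_ring: Fixed: larger wooden base, 104 (x) x 118 (y) mm, its top 8 mm above its origin, with a round wire rail of 78 mm inner diameter, top 20.5 mm above the origin, centred at y = +11.5 mm, with a gap about 29 mm wide toward -y for the handle. The cup is in place when its frame lies on this one (same x and y directions), 8 mm up. Origin: centre of the underside, at table height.
- salt_shaker: Loose bystander: clear salt shaker with a grey cap, standing among the other things, 44 mm diameter, 90 mm tall; not to be moved (up to 20 mm is forgiven). Origin: centre of its underside.

How it is judged:
At the end, for the whole second after the job is handed in: Each thing at rest flat on its own base (0.12 rad, 5-13 mm up): spoons within 15 mm of the rack centres and 0.2 (teaspoon 0.22) rad of their length, jar within 12 mm of its ring, cup origin within 13 mm and 0.4 rad of its base; salt shaker upright, moved under 20 mm (horizontal distance between long_spoon and long_rack below 0.015 m and z of long_spoon in the frame of long_rack between 0.005 and 0.013 m and angle between each of long_spoon, teaspoon, spice_jar, cup's own z axis and vertical below 0.12 rad and linear speed of each of long_spoon, teaspoon, spice_jar, cup below 0.02 m/s and angular speed of each of long_spoon, teaspoon, spice_jar, cup below 0.2 rad/s and angle between the x axis of long_spoon and the x axis of long_rack, either way round below 0.2 rad and horizontal distance between teaspoon and short_rack below 0.015 m and z of teaspoon in the frame of short_rack between 0.005 and 0.013 m and angle between the x axis of teaspoon and the x axis of short_rack, either way round below 0.22 rad and horizontal distance between spice_jar and jar_ring below 0.012 m and z of spice_jar in the frame of jar_ring between 0.005 and 0.013 m and horizontal distance between cup and cup_ring below 0.013 m and z of cup in the frame of cup_ring between 0.005 and 0.013 m and angle between the x axis of cup and the x axis of cup_ring, either way round below 0.4 rad and angle between salt_shaker's own z axis and vertical below 0.1 rad and distance of salt_shaker from where it was at the start of the episode below 0.02 m); the robot touches nothing.
It fails at once if the salt shaker is knocked over or pushed 20 mm (angle between salt_shaker's own z axis and vertical above 0.4 rad or distance of salt_shaker from where it was at the start of the episode above 0.02 m).
It also fails if it takes over 109 s, if anything falls off the work surface, if the arm or the gripper's body presses on something with over 40 N, if the wrist force passes 120 N, or if a joint passes its speed limit or range.

## Working session

There is one attempt and no reset: what is moved stays moved. The work goes in short steps, Python scripts to look and compute and a tool call to move; the robot and the scene stay as the last step left them, time stands still between calls to the robot, and variables do not carry over. Pictures are saved under pics/ and viewed, at most 14 in all, crops included, and the job is handed in when it is done.

Besides the shell and the picture viewer there is one more tool, called by a JSON object that holds its "name" and its "arguments". move_arm: Moves the arm, as the interface text tells. Its arguments: {"type":"object","properties":{"increments":{"type":"array"}},"required":["increments"]}

```bash
mkdir -p pics; ls; python3 - <<'E'
from plant import manip
import cv2,numpy as np
s=manip.state();print(s)
for n in ["scene","side","wrist"]:
    f=manip.grab_frame(n);cv2.imwrite(f"pics/{n}0.png",f["image"])
    print(n,{k:np.round(v,4).tolist() for k,v in f.items() if k!="image"})
E
```

```text
pics
{'time': 0.0, 'joint_pos': array([-1.19000209e-01,  5.33449810e-02,  1.61427185e+00,  1.86998033e-05,
        1.47595382e+00, -1.19018028e-01]), 'joint_vel': array([ 0.00048593, -0.00038937, -0.00084462,  0.00072606,  0.00082648,
        0.0020232 ]), 'joint_efforts': array([ 2.70554956e-04, -3.93670499e+01, -3.70175600e+01, -1.62778279e-04,
        6.93513779e-03, -6.06393527e-06]), 'tool_pos': array([6.24400014e-01, 7.72627719e-05, 2.30083584e-01]), 'tool_rot': array([-7.83166129e-04,  7.07100768e-01,  7.07112103e-01, -6.04036659e-04]), 'contact_force': array([ 0.76215403, -0.20627631, -1.01967314]), 'ft_torque': array([-0.08492558, -0.01915107, -0.02833518]), 'grasp_force': 0.0, 'gripper_width': 0.9979766615288131}
scene {'fov_y': 50.4908, 'cx': 318.599, 'cy': 203.4771, 'eye': [-0.2232, -0.7837, 0.8086], 'rotation': [-0.4247, 0.819, -0.3479, 0.1666]}
side {'fov_y': 44.0109, 'cx': 322.6615, 'cy': 203.2499, 'eye': [-0.1675, 0.1143, 1.1681], 'rotation': [0.1808, -0.6287, 0.7248, -0.216]}
wrist {'fov_y': 61.8472, 'cx': 317.8004, 'cy': 203.5221, 'T_tool_cam': [[-0.0005, -0.9598, -0.2807, 0.0712], [1.0, -0.0008, 0.0011, 0.0011], [-0.0013, -0.2807, 0.9598, -0.1425], [0.0, 0.0, 0.0, 1.0]]}
```

View pics/scene0.png

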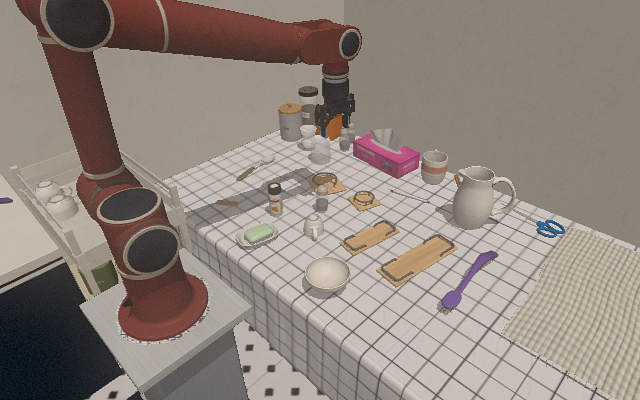

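View pics/side0.png

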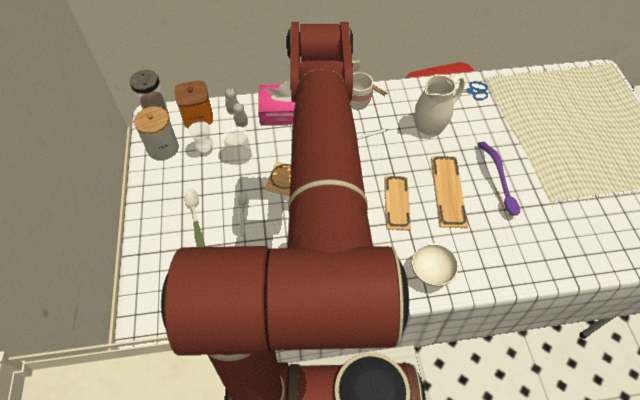

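View pics/wrist0.png

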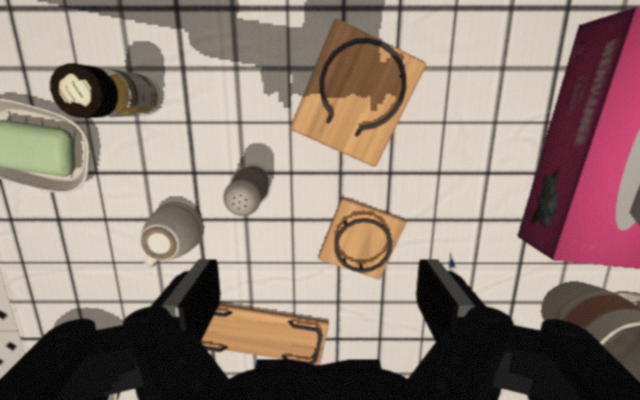

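The scene picture shows the green spoon at (255,166), jar (275,200), salt shaker (321,200), cup (314,228), teaspoon (410,195), cup ring (325,183), jar ring (364,200), short rack (370,237) and long rack (418,259). The side view is mostly hidden by the arm. The wrist view has the jar, salt shaker, cup, both rings and part of the short rack.

```bash
cat > h.py <<'E'
from plant import manip
import cv2,numpy as np
from scipy.spatial.transform import Rotation as R
def q2m(q): return R.from_quat(np.roll(q,-1)).as_matrix()
def grab(n,save=None):
    s=manip.state(); f=manip.grab_frame(n); im=f["image"]
    if n=="wrist":
        T=np.eye(4);T[:3,:3]=q2m(s["tool_rot"]);T[:3,3]=s["tool_pos"];C=T@f["T_tool_cam"]
        M,e=C[:3,:3],C[:3,3]
    else:
        r=np.array(f["rotation"]);M=q2m(r) if r.size==4 else r;e=np.array(f["eye"])
    c=dict(im=im,M=M,e=e,f=200/np.tan(np.radians(f["fov_y"]/2)),cx=f["cx"],cy=f["cy"])
    if save: cv2.imwrite(f"pics/{save}.png",im);np.savez(f"pics/{save}.npz",**c)
    return c
def load(n): return {k:v for k,v in np.load(f"pics/{n}.npz").items()}
def ray(c,uv):
    uv=np.atleast_2d(uv).astype(float)
    d=np.c_[(uv[:,0]-c["cx"])/c["f"],(uv[:,1]-c["cy"])/c["f"],np.ones(len(uv))]
    return d@c["M"].T
def plane(c,uv,z):
    d=ray(c,uv);return (c["e"]+d*((z-c["e"][2])/d[:,2])[:,None])[:,:2]
def proj(c,P):
    p=(np.atleast_2d(P)-c["e"])@c["M"];return p[:,:2]/p[:,2:]*c["f"]+[c["cx"],c["cy"]]
def tri(c1,u1,c2,u2):
    d1,d2=ray(c1,u1)[0],ray(c2,u2)[0]
    t=np.linalg.lstsq(np.c_[d1,-d2],c2["e"]-c1["e"],rcond=None)[0]
    a,b=c1["e"]+t[0]*d1,c2["e"]+t[1]*d2
    return (a+b)/2,np.linalg.norm(a-b)
E
python3 - <<'E'
from h import *
c=grab("scene","s1");w=grab("wrist","w1")
for n,p in dict(spoonH=(240,178),spoonB=(270,158),jar=(276,213),salt=(321,209),cup=(314,236),tea1=(392,190),tea2=(430,202),cring=(325,183),jring=(364,200),sr=(370,237),lr=(418,259)).items(): print(n,plane(c,p,0).round(3))
print('w',plane(w,[(365,80),(363,240),(265,330),(155,255),(255,195),(120,100)],0).round(3))
E
```

```text
spoonH [[0.484 0.337]]
spoonB [[0.651 0.368]]
jar [[0.435 0.082]]
salt [[ 0.548 -0.008]]
cup [[ 0.438 -0.086]]
tea1 [[ 0.79  -0.108]]
tea2 [[ 0.816 -0.24 ]]
cring [[0.667 0.089]]
jring [[ 0.68  -0.076]]
sr [[ 0.547 -0.209]]
lr [[ 0.564 -0.364]]
w [[ 0.675  0.097]
 [ 0.68  -0.084]
 [ 0.557 -0.21 ]
 [ 0.427 -0.103]
 [ 0.553 -0.028]
 [ 0.415  0.077]]
```

{"name": "move_arm", "arguments": {"increments": [40,0,-15,0,1,40,0,-15,0,1,40,0,-15,0,1,40,0,-15,0,1,20,0,-15,0,1,0,0,0,0,1]}}

```text
time: 0.75
tool_pos: [0.6257, 0.1805, 0.3089]
tool_rot: [0.001, 0.705, 0.709, 0.003]
contact_force: [-0.5, -0.1, 1.4]
gripper_width: 0.999
grasp_force: 0.0
```

```bash
python3 -c "
from h import *
print(manip.state()['tool_pos']);grab('wrist','w2')"
```

```text
[0.62566626 0.18045203 0.30891076]
```

{"name": "move_arm", "arguments": {"increments": [-41,0,0,0,1,-41,0,0,0,1,-41,0,0,0,1,-41,0,0,0,1,-41,0,0,0,1,-41,0,0,0,1,-41,0,0,0,1,-41,0,0,0,1]}}

```text
time: 1.47
tool_pos: [0.6236, -0.1553, 0.3035]
tool_rot: [-0.001, 0.708, 0.706, -0.001]
contact_force: [0.1, 0.4, 0.5]
gripper_width: 0.999
grasp_force: 0.0
```

{"name": "move_arm", "arguments": {"increments": [-41,0,0,0,1,-41,0,0,0,1,0,0,0,0,1,0,0,0,0,1]}}

```text
time: 1.8
tool_pos: [0.6234, -0.2371, 0.3029]
tool_rot: [-0.001, 0.709, 0.705, -0.001]
contact_force: [0.2, 1.6, 0.5]
gripper_width: 1.001
grasp_force: 0.0
```

```bash
python3 -c "
from h import *
print(manip.state()['tool_pos']);grab('wrist','w3')"
```

```text
[ 0.6234368  -0.23714057  0.30290279]
```

View pics/w2.png

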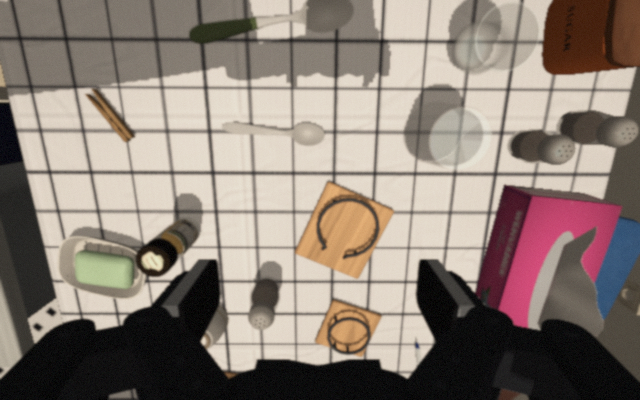

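View pics/w3.png

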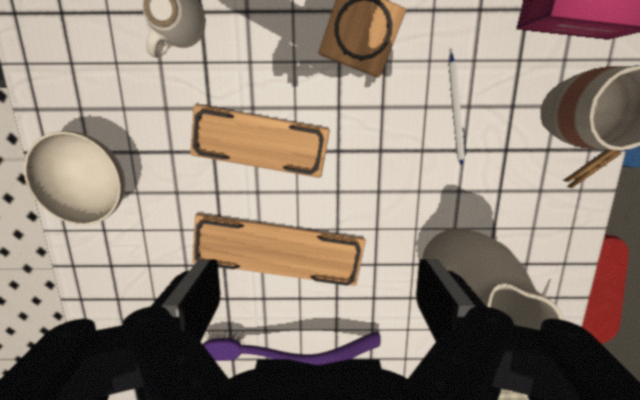

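w2 shows the green spoon (190,33)–(354,14), the teaspoon (225,128)–(323,133), the cup ring at (348,227) with its gap toward lower left, and the jar ring at (348,330). w3 shows the short rack at (260,140), the long rack at (280,248) and the cup at (172,22) with its handle at (155,45). I'll take closer views of the loose things.

{"name": "move_arm", "arguments": {"increments": [31,-25,0,0,1,31,-25,0,0,1,31,-25,0,0,1,31,-25,0,0,1,31,-25,0,0,1,31,-25,0,0,1,31,-25,0,0,1,0,0,0,0,1]}}

```text
time: 2.52
tool_pos: [0.4464, -0.012, 0.3046]
tool_rot: [-0.001, 0.705, 0.709, 0.001]
contact_force: [0.3, -1.0, 0.2]
gripper_width: 1.003
grasp_force: 0.0
```

```bash
python3 -c "
from h import *
print(manip.state()['tool_pos']);grab('wrist','w4')"
```

```text
[ 0.44637624 -0.01198738  0.30463958]
```

{"name": "move_arm", "arguments": {"increments": [40,0,0,0,1,40,0,0,0,1,40,0,0,0,1,0,0,0,0,1]}}

```text
time: 2.9
tool_pos: [0.4493, 0.1086, 0.3046]
tool_rot: [-0.001, 0.704, 0.71, 0.001]
contact_force: [-0.5, 0.4, -0.2]
gripper_width: 0.998
grasp_force: 0.0
```

```bash
python3 -c "
from h import *
print(manip.state()['tool_pos']);grab('wrist','w5')"
```

```text
[0.44926499 0.10860075 0.30456534]
```

{"name": "move_arm", "arguments": {"increments": [35,15,0,0,1,35,15,0,0,1,35,15,0,0,1,35,15,0,0,1,35,15,0,0,1,25,15,0,0,1,0,0,0,0,1]}}

```text
time: 3.53
tool_pos: [0.5416, 0.3058, 0.3027]
tool_rot: [-0.001, 0.706, 0.708, -0.001]
contact_force: [-1.1, -1.1, 0.5]
gripper_width: 0.998
grasp_force: 0.0
```

```bash
python3 -c "
from h import *
print(manip.state()['tool_pos']);grab('wrist','w6')
a=[cv2.imread(f'pics/w{i}.png') for i in (4,5)]
cv2.imwrite('pics/w45.png',cv2.resize(np.vstack([i[:300,:] for i in a]),(640,600)))"
```

```text
[0.54163334 0.30580253 0.30265458]
```

View pics/w45.png

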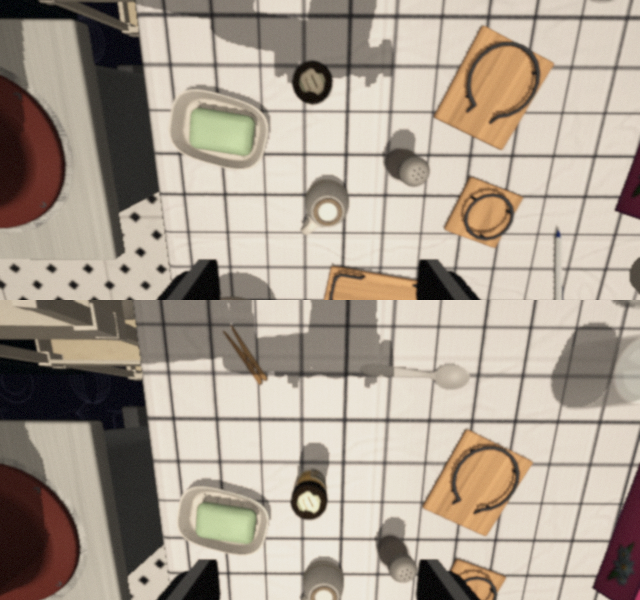

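View pics/w6.png

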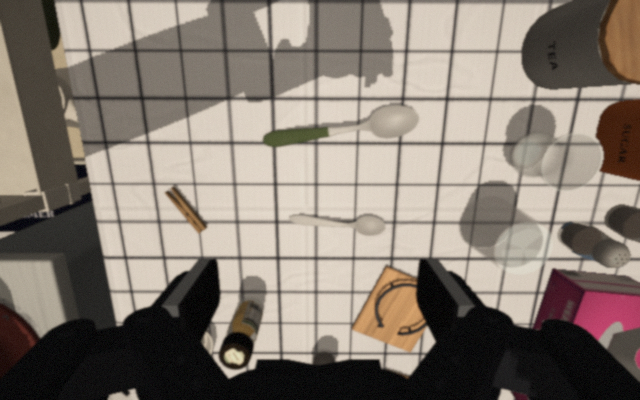

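w4/w5 (stacked) show the jar cap at (312,82)/(309,200), the cup foot at (327,211)/(322,297) with its handle toward (308,228), and the salt cap at (413,172)/(402,270). w6 shows the long spoon at (264,139)–(418,117) and the teaspoon at (289,217)–(386,226). Next I compute positions.

```bash
cat > m.py <<'E'
from h import *
W={i:load(f"w{i}") for i in range(1,7)}
def wood(c):
    h=cv2.cvtColor(c["im"],cv2.COLOR_BGR2HSV)
    m=cv2.inRange(h,(8,80,60),(24,255,255));m=cv2.morphologyEx(m,cv2.MORPH_CLOSE,np.ones((9,9)))
    return [k for k in cv2.findContours(m,0,cv2.CHAIN_APPROX_NONE)[0] if cv2.contourArea(k)>1500]
for i,c in W.items():
    for k in wood(c):
        uv=k[:,0].astype(float)
        if uv.min()<3 or uv[:,0].max()>636: continue
        r=cv2.minAreaRect((plane(c,uv,.008)*1000).astype(np.float32))
        if min(r[1])<55: continue
        print(i,uv.mean(0).round(),"ctr",np.round(r[0],1),"size",np.round(r[1],1),"ang",round(r[2],1))
for i in (2,6):
    c=W[i];h=cv2.cvtColor(c["im"],cv2.COLOR_BGR2HSV)
    m=cv2.inRange(h,(30,60,20),(75,255,200));m[250:]=0
    k=max(cv2.findContours(m,0,1)[0],key=cv2.contourArea)[:,0]
    print("green",i,k[k[:,0].argmin()],k[k[:,0].argmax()])
    print(plane(c,k[[k[:,0].argmin(),k[:,0].argmax()]],.006).round(4).tolist())
def T(n,a,ua,b,ub): 
    p,e=tri(W[a],ua,W[b],ub);print(n,p.round(4),"err",e.round(4))
T("lbowl",2,(354,12),6,(419,118));T("tbowl",2,(324,133),6,(386,226));T("thand",2,(223,127),6,(289,217))
T("jar",4,(312,82),5,(309,200));T("salt",4,(413,172),5,(402,270));T("cup",4,(327,211),5,(322,297))
for n,a,b in [("L",(264,139),(419,117)),("T",(289,217),(386,226))]:
    p=plane(W[6],[a,b],.005);d=p[1]-p[0];print(n,p.round(4).tolist(),"mid",p.mean(0).round(4),"len",np.hypot(*d).round(4),"ang",np.degrees(np.arctan2(d[1],d[0])).round(1))
print("hnd",plane(W[4],[(306,231),(320,208)],.02).round(4).tolist())
def crop(i,x,y,w,h,s,n): cv2.imwrite(n,cv2.resize(W[i]["im"][y:y+h,x:x+w],None,fx=s,fy=s,interpolation=cv2.INTER_CUBIC))
crop(6,255,95,175,145,4,"pics/c6.png");crop(4,270,50,160,145+50,3,"pics/c4.png")
E
python3 m.py
```

```text
1 [266. 334.] ctr [ 556.3 -210.1] size [ 69.8 157.6] ang 79.4
1 [361. 238.] ctr [676.3 -79.5] size [82.4 81.6] ang 70.7
1 [356.  92.] ctr [665.7  80.7] size [117.4 104.1] ang 66.0
2 [347. 328.] ctr [676.  -79.4] size [84.1 81.6] ang 70.6
2 [343. 230.] ctr [665.7  81.3] size [117.9 103.6] ang 65.7
3 [276. 249.] ctr [ 566.8 -362.4] size [ 76.5 239.5] ang 80.8
3 [258. 141.] ctr [ 548.4 -209.3] size [ 66.1 175.1] ang 79.9
4 [374. 294.] ctr [ 538.7 -207.2] size [ 67.1 156.9] ang 79.3
4 [483. 212.] ctr [676.  -80.6] size [81.9 82.6] ang 70.8
4 [493.  87.] ctr [665.4  79.4] size [117.6 104.8] ang 65.5
5 [371. 355.] ctr [ 540.9 -201.1] size [ 56.  159.5] ang 79.0
5 [476. 182.] ctr [665.   80.2] size [117.3 105.3] ang 65.7
6 [393. 311.] ctr [664.9  81.5] size [118.6 105.6] ang 65.7
green 2 [190  33] [256  27]
[[0.474, 0.3361], [0.5539, 0.3431]]
green 6 [264 138] [327 135]
[[0.4729, 0.3369], [0.5546, 0.3409]]
lbowl [6.726e-01 3.618e-01 4.000e-04] err 0.0015
tbowl [0.6367 0.2188 0.0134] err 0.0002
thand [ 0.5019  0.2246 -0.0073] err 0.0003
jar [0.4415 0.0821 0.0978] err 0.0003
salt [ 0.5542 -0.0107  0.0793] err 0.0001
cup [ 0.4587 -0.0652  0.0525] err 0.002
L [[0.4727, 0.3355], [0.6718, 0.3636]] mid [0.5723 0.3495] len 0.201 ang 8.0
T [[0.5029, 0.2286], [0.6385, 0.2156]] mid [0.5707 0.2221] len 0.1362 ang -5.5
hnd [[0.4325, -0.1043], [0.4513, -0.0714]]
```

View pics/c6.png

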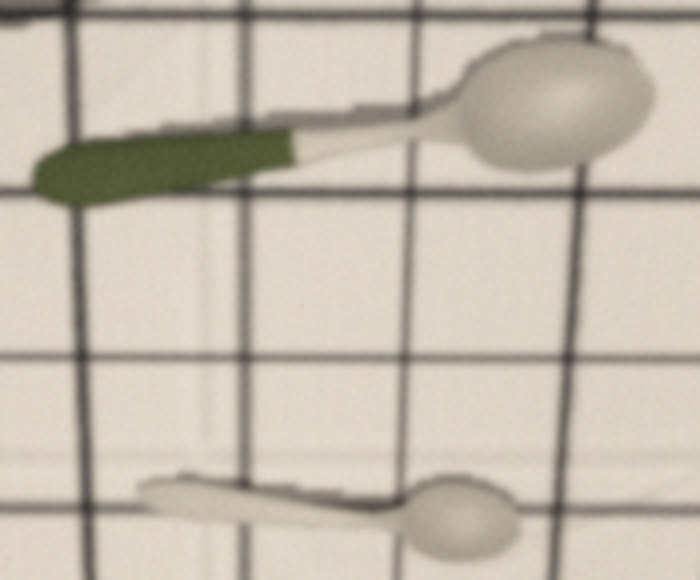

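View pics/c4.png

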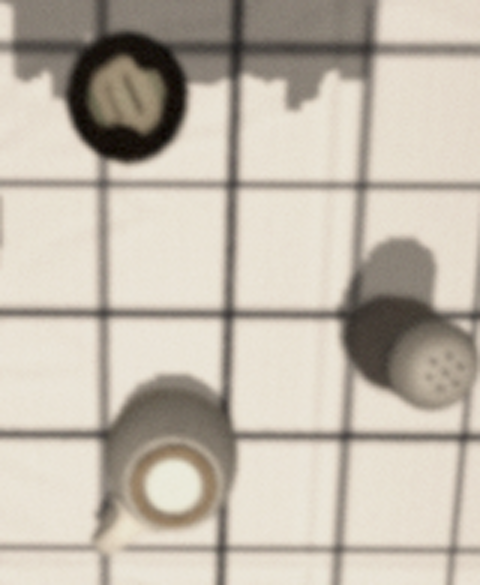

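The close-ups confirm it. The long spoon is centred at (0.572,0.350) with yaw 8°, and the teaspoon at (0.571,0.222) with yaw −5.5°. The cup foot is at (328,212) with its handle toward the lower left (305,232), and the jar and salt shaker are clear of each other. I start with the long spoon.

{"name": "move_arm", "arguments": {"increments": [40,0,0,0,1,4,31,0,0,1,0,0,30,0.12,1,0,0,30,0.12,1,0,0,30,0.12,1,0,0,30,0.12,1,0,0,20,0.12,1,0,0,20,0.12,1]}}

```text
time: 4.25
tool_pos: [0.5706, 0.3447, 0.1427]
tool_rot: [0.0, 0.912, 0.409, -0.001]
contact_force: [0.6, 0.1, 0.4]
gripper_width: 0.998
grasp_force: 0.0
```

{"name": "move_arm", "arguments": {"increments": [0,0,20,0.12,1,0,0,20,0.12,1,0,0,0,0.12,1,0,0,0,0.12,1,0,0,0,0.12,1,0,0,0,0.12,1,0,0,0,0,1,0,0,0,0,1]}}

```text
time: 4.92
tool_pos: [0.5713, 0.3456, 0.105]
tool_rot: [0.0, 0.998, 0.066, 0.0]
contact_force: [-0.4, -0.0, 0.1]
gripper_width: 1.001
grasp_force: 0.0
```

```bash
cat > go.py <<'E'
# usage: go.py x y z yaw_deg  -> remaining shift in tool axes (mm), spin (rad)
import sys
from h import *
t=np.array([float(v) for v in sys.argv[1:4]]);s=manip.state();M=q2m(s["tool_rot"])
yaw=np.degrees(np.arctan2(M[1,0],M[0,0]))
sp=(yaw-float(sys.argv[4])+90)%180-90
print("t",round(s["time"],2),"pos",s["tool_pos"].round(4),"yaw",yaw.round(1),"tilt",np.round(np.degrees(np.arccos(-M[2,2])),2),"q",s["joint_pos"].round(2))
print("shift",(M.T@(t-s["tool_pos"])*1000).round(1),"spin",round(np.radians(sp),3))
E
python3 go.py .572 .3495 .003 8
```

```text
t 4.92 pos [0.5713 0.3456 0.105 ] yaw 7.6 tilt 0.02 q [ 0.43  0.25  1.61 -0.    1.28  1.87]
shift [  1.2  -3.8 102. ] spin -0.007
```

{"name": "move_arm", "arguments": {"increments": [1,-4,30,0,1,0,0,30,0,1,0,0,25,0,1,0,0,10,0,1,0,0,6,0,1,0,0,0,0,1]}}

```text
time: 5.42
tool_pos: [0.571, 0.3505, 0.0029]
tool_rot: [0.0, 0.998, 0.066, -0.001]
contact_force: [0.2, 0.1, -0.4]
gripper_width: 1.002
grasp_force: 0.0
```

```bash
python3 go.py .572 .3495 .003 8; python3 -c "
from h import *
grab('wrist','w7')"
```

```text
t 5.42 pos [0.571  0.3505 0.0029] yaw 7.5 tilt 0.11 q [ 0.44  0.38  1.64 -0.    1.12  1.88]
shift [ 0.9  1.1 -0.1] spin -0.008
```

View pics/w7.png

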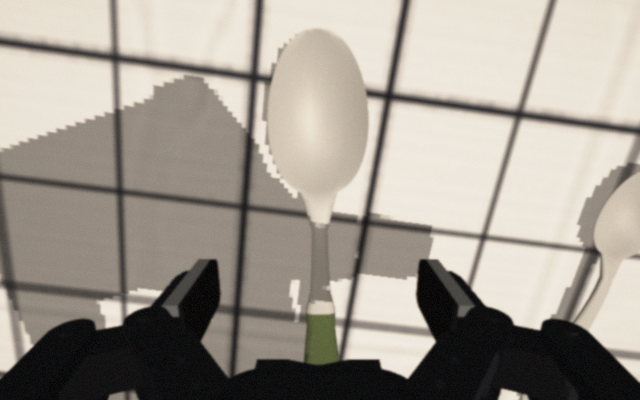

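The spoon's stem (320,260) is centred between the fingers. I close and lift.

{"name": "move_arm", "arguments": {"increments": [0,1,0,0,0,0,0,0,0,0,0,0,0,0,0,0,0,0,0,0,0,0,0,0,0,0,0,0,0,0,0,0,0,0,0,0,0,0,0,0]}}

```text
time: 6.13
tool_pos: [0.5725, 0.3505, 0.0054]
tool_rot: [-0.0, 0.998, 0.065, 0.001]
contact_force: [-0.3, -1.4, 4.8]
gripper_width: 0.339
grasp_force: 59.1
```

{"name": "move_arm", "arguments": {"increments": [0,0,-10,0,0,0,0,-35,0,0,0,0,-40,0,0,0,0,-40,0,0,0,0,-35,0,0,0,0,-20,0,0]}}

```text
time: 6.63
tool_pos: [0.5731, 0.351, 0.19]
tool_rot: [-0.001, 0.998, 0.065, 0.003]
contact_force: [0.7, 0.8, -0.4]
gripper_width: 0.343
grasp_force: 59.1
```

```bash
python3 go.py .5668 -.3624 .18 -9.2
```

```text
t 6.63 pos [0.5731 0.351  0.19  ] yaw 7.5 tilt 0.41 q [0.44 0.18 1.54 0.   1.41 1.88]
shift [-99.5 706.5   7.7] spin 0.292
```

{"name": "move_arm", "arguments": {"increments": [0,0,0,0.1,0,0,0,0,0.1,0,0,0,0,0.09,0,6,39,0,0,0,6,39,0,0,0,6,39,0,0,0,6,39,0,0,0,6,39,0,0,0]}}

```text
time: 7.3
tool_pos: [0.5696, 0.1514, 0.1838]
tool_rot: [-0.0, 0.997, -0.079, -0.0]
contact_force: [0.7, -0.6, -0.5]
gripper_width: 0.342
grasp_force: 59.2
```

{"name": "move_arm", "arguments": {"increments": [6,39,0,0,0,6,39,0,0,0,6,39,0,0,0,6,39,0,0,0,6,39,0,0,0,6,39,0,0,0,6,39,0,0,0,6,39,0,0,0]}}

```text
time: 7.97
tool_pos: [0.5676, -0.1645, 0.184]
tool_rot: [-0.0, 0.997, -0.08, 0.0]
contact_force: [0.8, -1.3, -1.0]
gripper_width: 0.338
grasp_force: 59.2
```

{"name": "move_arm", "arguments": {"increments": [6,39,0,0,0,6,39,0,0,0,6,39,0,0,0,6,35,0,0,0,0,20,0,0,0,0,0,0,0,0,0,0,0,0,0]}}

```text
time: 8.55
tool_pos: [0.5641, -0.3371, 0.1835]
tool_rot: [-0.0, 0.997, -0.08, -0.0]
contact_force: [0.3, -0.2, 0.6]
gripper_width: 0.338
grasp_force: 59.2
```

```bash
python3 go.py .5668 -.3624 .0134 -9.2;python3 -c "
from h import *
grab('wrist','w8');c=load('w8');im=c['im']
# spoon axis as held and rack outline prediction
cv2.imwrite('pics/w8.png',im)"
```

```text
t 8.55 pos [ 0.5641 -0.3371  0.1835] yaw -9.2 tilt 0.06 q [-0.65  0.16  1.58  0.    1.4   1.08]
shift [  6.8  24.7 170.1] spin -0.001
```

View pics/w8.png

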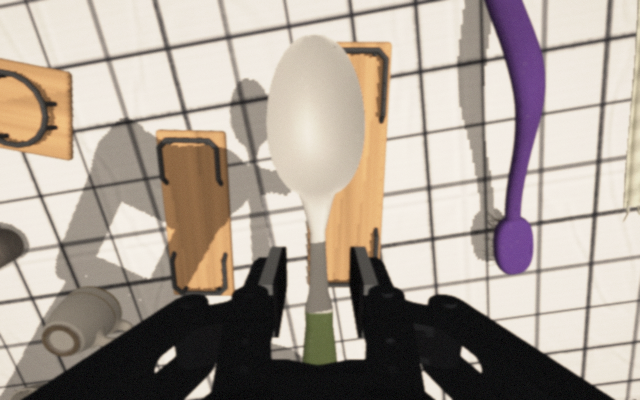

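The spoon is held straight along the tool (stem 318,250), and the rack lies to the right ahead. I centre and lower it.

{"name": "move_arm", "arguments": {"increments": [7,25,0,0,0,0,0,40,0,0,0,0,40,0,0,0,0,35,0,0,0,0,20,0,0,0,0,5,0,0,0,0,0,0,0]}}

```text
time: 9.18
tool_pos: [0.5667, -0.3597, 0.0416]
tool_rot: [-0.001, 0.997, -0.079, -0.002]
contact_force: [1.0, -0.6, -1.0]
gripper_width: 0.338
grasp_force: 59.2
```

```bash
python3 go.py .5668 -.3624 .0134 -9.2
```

```text
t 9.18 pos [ 0.5667 -0.3597  0.0416] yaw -9.0 tilt 0.27 q [-0.68  0.34  1.62  0.    1.19  1.05]
shift [ 0.7  2.7 28.2] spin 0.003
```

{"name": "move_arm", "arguments": {"increments": [0,3,12,0,0,0,0,8,0,0,0,0,4,0,0,0,0,2,0,0,0,0,0,0,0]}}

```text
time: 9.6
tool_pos: [0.5671, -0.3652, 0.0178]
tool_rot: [-0.0, 0.997, -0.08, -0.0]
contact_force: [-0.4, -0.5, 0.3]
gripper_width: 0.341
grasp_force: 59.2
```

{"name": "move_arm", "arguments": {"increments": [0,0,1.5,0,0,0,0,0,0,0]}}

```text
time: 9.77
tool_pos: [0.5674, -0.3654, 0.0167]
tool_rot: [0.0, 0.997, -0.08, 0.0]
contact_force: [-0.1, 0.1, 0.1]
gripper_width: 0.338
grasp_force: 59.2
```

```bash
python3 go.py .5668 -.3624 .0134 -9.2
```

```text
t 9.77 pos [ 0.5674 -0.3654  0.0167] yaw -9.1 tilt 0.04 q [-0.68  0.37  1.63  0.    1.14  1.05]
shift [-1.  -2.9  3.3] spin 0.001
```

Lowering until contact, then releasing part way and lifting.

{"name": "move_arm", "arguments": {"increments": [0,-3,0,0,0,0,0,1.5,0,0,0,0,1.5,0,0,0,0,0,0,0]}}

```text
time: 10.1
tool_pos: [0.5678, -0.3622, 0.0135]
tool_rot: [0.0, 0.997, -0.079, 0.0]
contact_force: [-0.0, -0.5, 0.3]
gripper_width: 0.338
grasp_force: 59.3
```

{"name": "move_arm", "arguments": {"increments": [0,0,0,0,0.7,0,0,0,0,0.7,0,0,0,0,0.7,0,0,0,0,0.7,0,0,-20,0,0.7,0,0,-40,0,0.7,0,0,-40,0,0.7]}}

```text
time: 10.68
tool_pos: [0.566, -0.361, 0.1117]
tool_rot: [-0.002, 0.997, -0.08, -0.002]
contact_force: [0.4, -0.7, 0.7]
gripper_width: 0.702
grasp_force: 0.0
```

{"name": "move_arm", "arguments": {"increments": [0,-35,-20,0,1,0,-35,-20,0,1,0,-39,0,0,1,0,0,0,0,1]}}

```text
time: 11.02
tool_pos: [0.5868, -0.2496, 0.1559]
tool_rot: [-0.001, 0.997, -0.077, 0.002]
contact_force: [-1.2, -0.4, 0.0]
gripper_width: 0.998
grasp_force: 0.0
```

```bash
python3 -c "
from h import *
c=grab('wrist','w9');im=c['im']
h=cv2.cvtColor(im,cv2.COLOR_BGR2HSV);m=cv2.inRange(h,(30,60,20),(75,255,200));k=max(cv2.findContours(m,0,1)[0],key=cv2.contourArea)[:,0]
print(k.min(0),k.max(0))"; python3 go.py .571 .222 .003 -5.5
```

```text
[434 217] [455 271]
t 11.07 pos [ 0.5857 -0.2519  0.1544] yaw -8.9 tilt 0.09 q [-0.52  0.14  1.65  0.    1.35  1.2 ]
shift [ -88.  -466.   151.2] spin -0.059
```

View pics/w9.png

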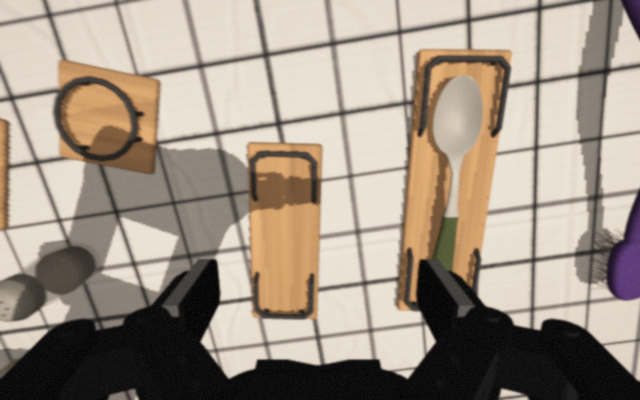

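The long spoon lies inside its rack, with the bowl at (458,115) and the tip about 10 mm from the end wire. Next is the teaspoon.

{"name": "move_arm", "arguments": {"increments": [-7,-39,-5,0,1,-7,-39,-5,0,1,-7,-39,0,0,1,-7,-39,0,0,1,-7,-39,0,0,1,-7,-39,0,0,1,-7,-39,0,0,1,-7,-39,0,0,1]}}

```text
time: 11.73
tool_pos: [0.5787, 0.0631, 0.1627]
tool_rot: [0.0, 0.997, -0.08, -0.0]
contact_force: [1.0, 0.5, 0.0]
gripper_width: 1.001
grasp_force: 0.0
```

{"name": "move_arm", "arguments": {"increments": [-7,-39,0,0,1,-7,-39,0,0,1,-8,-39,10,0,1,-8,-37,20,0,1,0,0,40,-0.06,1,0,0,0,0,1,0,0,0,0,1]}}

```text
time: 12.32
tool_pos: [0.5717, 0.2171, 0.0904]
tool_rot: [0.001, 0.999, -0.05, -0.003]
contact_force: [-0.3, -0.7, 0.4]
gripper_width: 0.997
grasp_force: 0.0
```

```bash
python3 go.py .571 .222 .003 -5.5
```

```text
t 12.32 pos [0.5717 0.2171 0.0904] yaw -5.7 tilt 0.42 q [ 0.24  0.15  1.75 -0.    1.25  1.91]
shift [-0.6 -5.1 87.3] spin -0.004
```

{"name": "move_arm", "arguments": {"increments": [0,-5,30,0,1,0,0,30,0,1,0,0,17,0,1,0,0,6,0,1,0,0,3,0,1,0,0,0,0,1]}}

```text
time: 12.82
tool_pos: [0.5759, 0.2224, 0.0094]
tool_rot: [-0.0, 0.999, -0.05, 0.001]
contact_force: [-0.9, -0.2, 1.4]
gripper_width: 1.005
grasp_force: 0.0
```

```bash
python3 go.py .571 .222 .003 -5.5; python3 -c "
from h import *
c=grab('wrist','w10')
cv2.imwrite('pics/w10c.png',c['im'][:,150:490])"
```

```text
t 12.82 pos [0.5759 0.2224 0.0094] yaw -5.8 tilt 0.12 q [ 0.25  0.26  1.78 -0.    1.1   1.92]
shift [-4.8  0.9  6.4] spin -0.005
```

View pics/w10c.png

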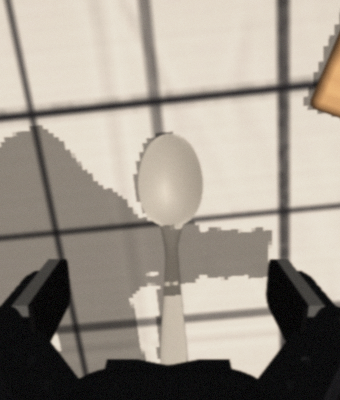

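The teaspoon is centred between the fingers, with its stem at (172,270) in the crop. I make a small shift, close and lift.

{"name": "move_arm", "arguments": {"increments": [-5,1,4,0,1,0,0,2,0,1,0,0,0,0,1,0,0,0,0,1]}}

```text
time: 13.2
tool_pos: [0.5693, 0.2227, 0.0022]
tool_rot: [-0.0, 0.999, -0.05, 0.0]
contact_force: [-0.2, 0.3, 0.6]
gripper_width: 1.002
grasp_force: 0.0
```

```bash
python3 go.py .571 .222 .003 -5.5
```

```text
t 13.2 pos [0.5693 0.2227 0.0022] yaw -5.7 tilt 0.03 q [ 0.25  0.26  1.79 -0.    1.09  1.92]
shift [ 1.7  0.5 -0.8] spin -0.003
```

{"name": "move_arm", "arguments": {"increments": [0,0,0,0,0,0,0,0,0,0,0,0,0,0,0,0,0,0,0,0,0,0,0,0,0,0,0,0,0,0,0,0,0,0,0,0,0,0,0,0]}}

```text
time: 13.87
tool_pos: [0.5697, 0.2226, 0.0023]
tool_rot: [-0.0, 0.999, -0.05, 0.0]
contact_force: [-0.4, -0.8, 3.1]
gripper_width: 0.222
grasp_force: 58.4
```

{"name": "move_arm", "arguments": {"increments": [0,0,-10,0,0,0,0,-35,0,0,0,0,-40,0,0,0,0,-40,0,0,0,0,-35,0,0,0,0,-20,0.08,0,0,0,0,0,0]}}

```text
time: 14.45
tool_pos: [0.5726, 0.2236, 0.1898]
tool_rot: [-0.002, 0.996, -0.09, 0.006]
contact_force: [-0.4, 0.0, 0.7]
gripper_width: 0.22
grasp_force: 58.6
```

```bash
python3 go.py .5484 -.2093 .19 -10.1
```

```text
t 14.45 pos [0.5726 0.2236 0.1898] yaw -10.4 tilt 0.69 q [0.25 0.05 1.69 0.   1.39 2.  ]
shift [ 54.1 430.2  -1.9] spin -0.005
```

{"name": "move_arm", "arguments": {"increments": [5,39,0,0,0,5,39,0,0,0,5,39,0,0,0,5,39,0,0,0,5,39,0,0,0,5,39,0,0,0,5,39,0,0,0,5,39,0,0,0]}}

```text
time: 15.12
tool_pos: [0.5517, -0.093, 0.1804]
tool_rot: [-0.0, 0.996, -0.089, -0.001]
contact_force: [0.6, 0.2, -0.1]
gripper_width: 0.222
grasp_force: 58.6
```

{"name": "move_arm", "arguments": {"increments": [5,39,0,0,0,5,39,0,0,0,3,39,0,0,0,0,0,40,0,0,0,0,40,0,0,0,0,30,0,0,0,0,20,0,0,0,0,0,0,0]}}

```text
time: 15.78
tool_pos: [0.5398, -0.2064, 0.0444]
tool_rot: [-0.003, 0.996, -0.089, -0.006]
contact_force: [-0.8, -0.0, -1.3]
gripper_width: 0.225
grasp_force: 58.6
```

```bash
python3 go.py .5472 -.2093 .011 -10.1
```

```text
t 15.78 pos [ 0.5398 -0.2064  0.0444] yaw -10.2 tilt 0.77 q [-0.49  0.14  1.85  0.    1.16  1.26]
shift [ 8.2  1.7 33.2] spin -0.002
```

{"name": "move_arm", "arguments": {"increments": [7,2,5,0,0,0,0,6,0,0,0,0,5,0,0,0,0,0,0,0]}}

```text
time: 16.12
tool_pos: [0.552, -0.2123, 0.0362]
tool_rot: [0.0, 0.996, -0.089, 0.0]
contact_force: [-0.7, -0.7, -1.1]
gripper_width: 0.222
grasp_force: 58.6
```

```bash
python3 go.py .5472 -.2093 .011 -10.1
```

```text
t 16.12 pos [ 0.552  -0.2123  0.0362] yaw -10.2 tilt 0.04 q [-0.49  0.17  1.83 -0.    1.14  1.26]
shift [-5.3 -2.1 25.2] spin -0.003
```

{"name": "move_arm", "arguments": {"increments": [-5,-2,8,0,0,0,0,6,0,0,0,0,4,0,0,0,0,0,0,0,0,0,0,0,0]}}

```text
time: 16.53
tool_pos: [0.5466, -0.2091, 0.0175]
tool_rot: [-0.0, 0.996, -0.089, -0.0]
contact_force: [0.4, 0.7, -0.4]
gripper_width: 0.225
grasp_force: 58.6
```

```bash
python3 go.py .5472 -.2093 .011 -10.1
```

```text
t 16.53 pos [ 0.5466 -0.2091  0.0175] yaw -10.3 tilt 0.04 q [-0.49  0.19  1.85 -0.    1.1   1.26]
shift [0.6 0.1 6.5] spin -0.003
```

{"name": "move_arm", "arguments": {"increments": [0,0,4,0,0,0,0,2,0,0,0,0,0,0,0,0,0,0,0,0]}}

```text
time: 16.87
tool_pos: [0.5469, -0.2093, 0.0117]
tool_rot: [-0.0, 0.996, -0.089, -0.0]
contact_force: [0.5, 0.2, -0.7]
gripper_width: 0.22
grasp_force: 58.6
```

{"name": "move_arm", "arguments": {"increments": [0,0,0,0,0.6,0,0,0,0,0.6,0,0,0,0,0.6,0,0,-15,0,0.6,0,0,-40,0,0.6,0,0,-40,0,0.6,0,0,-40,0,1,0,0,-40,0,1]}}

```text
time: 17.53
tool_pos: [0.5467, -0.2092, 0.1888]
tool_rot: [0.0, 0.996, -0.089, 0.0]
contact_force: [1.1, -0.3, 0.6]
gripper_width: 0.862
grasp_force: 0.0
```

{"name": "move_arm", "arguments": {"increments": [-26,-23,-10,0,1,-26,-23,-10,0,1,-26,-23,-10,0,1,-26,-23,0,0,1,0,0,0,0,1,0,0,0,0,1]}}

```text
time: 18.03
tool_pos: [0.4605, -0.0993, 0.2173]
tool_rot: [0.0, 0.996, -0.089, 0.001]
contact_force: [-0.1, 0.4, 0.3]
gripper_width: 0.997
grasp_force: 0.0
```

```bash
python3 go.py .459 -.066 .02 55; python3 - <<'E'
from h import *
c=grab('wrist','w11')
W4=load('w4');print(plane(W4,(327.7,212),.053))
u=proj(c,(.459,-.066,.053))[0];print(u)
x,y=(u-70).astype(int);x,y=max(x,0),max(y,0)
cv2.imwrite('pics/w11c.png',cv2.resize(c['im'][y:y+150,x:x+160],None,fx=3.5,fy=3.5,interpolation=cv2.INTER_CUBIC));print("crop",x,y)
E
```

```text
t 18.03 pos [ 0.4605 -0.0993  0.2173] yaw -10.2 tilt 0.11 q [-0.37 -0.32  1.98 -0.    1.49  1.38]
shift [ -7.7 -32.6 197.3] spin -1.137
[[ 0.46056676 -0.06644647]]
[283.5653885  194.28585844]
crop 213 124
```

View pics/w11c.png

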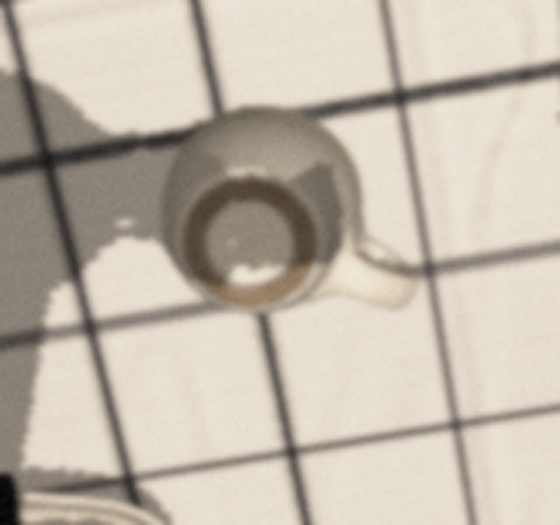

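The foot ring centre is at (248,242) in the crop, which is (284,193) in full and where I predicted it. The handle tip is near (410,285).

```bash
python3 - <<'E'
from h import *
a,b=load('w4'),load('w11')
t=lambda x,y:(x/3.5+213,y/3.5+124)
f=tri(a,(327.7,212),b,t(248,242));print("foot",f)
for p in [(410,285),(405,290),(415,290)]:
    h,e=tri(a,(304.8,231.5),b,t(*p));d=h-f[0];print("tip",h.round(4),e.round(4),np.degrees(np.arctan2(d[1],d[0])).round(1),np.hypot(*d[:2]).round(4))
print(plane(b,t(248,242),.053))
for z in (.01,.02,.03):
    h=plane(b,t(410,287),z)[0];d=h-plane(b,t(248,242),.053)[0];print(z,h.round(4),np.degrees(np.arctan2(d[1],d[0])).round(1),np.hypot(*d).round(4))
E
```

```text
foot (array([ 0.4603501 , -0.06644747,  0.05339537]), np.float64(0.00047447564230899))
tip [ 0.4301 -0.1068  0.0166] 0.0014 -126.8 0.0504
tip [ 0.4302 -0.1051  0.0212] 0.0015 -127.9 0.049
tip [ 0.4292 -0.1074  0.0167] 0.0036 -127.2 0.0515
[[ 0.4600469  -0.06650167]]
0.01 [ 0.4269 -0.107 ] -129.3 0.0523
0.02 [ 0.4299 -0.1071] -126.6 0.0506
0.03 [ 0.4329 -0.1073] -123.7 0.049
```

{"name": "move_arm", "arguments": {"increments": [-7,-33,0,0,1,0,0,13,-0.122,1,0,0,13,-0.122,1,0,0,13,-0.122,1,0,0,13,-0.122,1,0,0,13,-0.122,1,0,0,13,-0.122,1,0,0,13,-0.122,1]}}

```text
time: 18.75
tool_pos: [0.4608, -0.0676, 0.1251]
tool_rot: [0.0, 0.943, 0.333, -0.0]
contact_force: [0.6, -0.5, -1.3]
gripper_width: 1.001
grasp_force: 0.0
```

{"name": "move_arm", "arguments": {"increments": [0,0,13,-0.122,1,0,0,13,-0.122,1,0,0,0,0,1,0,0,0,0,1]}}

```text
time: 19.08
tool_pos: [0.4599, -0.0671, 0.0991]
tool_rot: [-0.001, 0.897, 0.442, -0.001]
contact_force: [-0.5, 0.3, 1.3]
gripper_width: 1.0
grasp_force: 0.0
```

```bash
python3 go.py .4602 -.0665 .02 53
```

```text
t 19.08 pos [ 0.4599 -0.0671  0.0991] yaw 52.4 tilt 0.13 q [-0.31 -0.22  2.1  -0.    1.27  0.35]
shift [ 0.7  0.  79.1] spin -0.01
```

{"name": "move_arm", "arguments": {"increments": [1,0,25,-0.01,1,0,0,25,0,1,0,0,19,0,1,0,0,10,0,1,0,0,0,0,1,0,0,0,0,1]}}

```text
time: 19.58
tool_pos: [0.4613, -0.0661, 0.0216]
tool_rot: [0.0, 0.894, 0.447, 0.0]
contact_force: [1.0, -0.1, 0.2]
gripper_width: 1.002
grasp_force: 0.0
```

{"name": "move_arm", "arguments": {"increments": [0,0,0,0,0.4,0,0,0,0,0.4,0,0,0,0,0.4,0,0,0,0,0.4,0,0,0,0,0.4,0,0,0,0,0.4]}}

```text
time: 20.08
tool_pos: [0.4621, -0.0661, 0.0232]
tool_rot: [0.001, 0.894, 0.448, 0.001]
contact_force: [-2.7, 1.4, 8.5]
gripper_width: 0.602
grasp_force: 60.7
```

```bash
python3 go.py .4602 -.0665 .02 53
```

```text
t 20.08 pos [ 0.4621 -0.0661  0.0232] yaw 53.2 tilt 0.15 q [-0.3  -0.1   2.13  0.    1.1   0.34]
shift [-1.5 -1.3  3.2] spin 0.004
```

{"name": "move_arm", "arguments": {"increments": [0,0,-10,0,0.4,0,0,-30,0,0.4,0,0,-40,0,0.4,0,0,-40,0,0.4,0,0,-40,0,0.4,0,0,-20,0,0.4,0,0,0,-0.112,0.4,0,0,0,-0.112,0.4]}}

```text
time: 20.75
tool_pos: [0.462, -0.0661, 0.2046]
tool_rot: [0.003, 0.837, 0.547, 0.002]
contact_force: [-0.1, 1.1, -3.0]
gripper_width: 0.599
grasp_force: 62.1
```

```bash
python3 go.py .6702 .091 .0312 66
```

```text
t 20.75 pos [ 0.462  -0.0661  0.2046] yaw 66.3 tilt 0.37 q [-0.3  -0.33  2.   -0.    1.46  0.11]
shift [227.4 126.6 174.4] spin 0.006
```

{"name": "move_arm", "arguments": {"increments": [28,16,0,0,0.4,28,16,0,0,0.4,28,16,0,0,0.4,28,16,0,0,0.4,29,16,0,0,0.4,29,16,0,0,0.4,29,16,0,0,0.4,28,15,0,0,0.4]}}

```text
time: 21.42
tool_pos: [0.67, 0.0914, 0.2015]
tool_rot: [0.0, 0.838, 0.545, 0.0]
contact_force: [0.4, -0.1, -1.4]
gripper_width: 0.603
grasp_force: 62.1
```

{"name": "move_arm", "arguments": {"increments": [0,0,30,0,0.4,0,0,40,0,0.4,0,0,35,0,0.4,0,0,15,0,0.4,0,0,0,0,0.4,0,0,0,0,0.4]}}

```text
time: 21.92
tool_pos: [0.6687, 0.0901, 0.0812]
tool_rot: [-0.0, 0.838, 0.545, -0.0]
contact_force: [0.4, 0.6, -0.3]
gripper_width: 0.598
grasp_force: 62.2
```

```bash
python3 go.py .6702 .091 .0312 66
```

```text
t 21.92 pos [0.6687 0.0901 0.0812] yaw 66.0 tilt 0.04 q [ 0.02  0.29  1.6  -0.    1.25  0.44]
shift [ 1.4  1.  50. ] spin 0.001
```

{"name": "move_arm", "arguments": {"increments": [1,1,20,0,0.4,0,0,10,0,0.4,0,0,5,0,0.4,0,0,5,0,0.4,0,0,0,0,0.4,0,0,0,0,0.4]}}

```text
time: 22.42
tool_pos: [0.6705, 0.0906, 0.0416]
tool_rot: [0.0, 0.838, 0.545, 0.0]
contact_force: [-1.1, 0.7, -0.9]
gripper_width: 0.602
grasp_force: 62.2
```

```bash
python3 go.py .6702 .091 .0312 66
```

```text
t 22.42 pos [0.6705 0.0906 0.0416] yaw 66.0 tilt 0.04 q [ 0.02  0.34  1.61 -0.    1.18  0.44]
shift [ 0.2 -0.4 10.4] spin 0.001
```

{"name": "move_arm", "arguments": {"increments": [0,0,4,0,0.4,0,0,3,0,0.4,0,0,2,0,0.4,0,0,1.5,0,0.4,0,0,0,0,0.4]}}

```text
time: 22.83
tool_pos: [0.6703, 0.0908, 0.0314]
tool_rot: [-0.0, 0.838, 0.545, -0.0]
contact_force: [-2.8, 0.4, 4.2]
gripper_width: 0.602
grasp_force: 63.1
```

```bash
python3 go.py .6702 .091 .0312 66
```

```text
t 22.83 pos [0.6703 0.0908 0.0314] yaw 66.1 tilt 0.02 q [0.02 0.36 1.62 0.   1.17 0.44]
shift [ 0.1 -0.2  0.2] spin 0.001
```

The cup is seated at the expected height. I release it, lift and go to look at the jar.

{"name": "move_arm", "arguments": {"increments": [0,0,0,0,1,0,0,0,0,1,0,0,0,0,1,0,0,-10,0,1,0,0,-30,0,1,0,0,-40,0,1,0,0,-40,0,1,0,0,-40,0,1]}}

```text
time: 23.5
tool_pos: [0.6698, 0.0906, 0.1925]
tool_rot: [-0.0, 0.838, 0.545, -0.0]
contact_force: [0.9, -0.5, 0.6]
gripper_width: 1.0
grasp_force: 0.0
```

{"name": "move_arm", "arguments": {"increments": [0,0,-30,0,1,-22,-32,0,0,1,-22,-32,0,0,1,-22,-32,0,0,1,-22,-32,0,0,1,-22,-32,0,0,1,-22,-32,0,0,1,0,0,0,0,1]}}

```text
time: 24.17
tool_pos: [0.4352, 0.0477, 0.2193]
tool_rot: [-0.0, 0.839, 0.545, -0.001]
contact_force: [1.2, -0.4, -0.1]
gripper_width: 1.001
grasp_force: 0.0
```

{"name": "move_arm", "arguments": {"increments": [0,0,0,0,1,0,0,0,0,1]}}

```text
time: 24.33
tool_pos: [0.4416, 0.0479, 0.2215]
tool_rot: [0.001, 0.838, 0.545, 0.001]
contact_force: [-0.8, 0.3, 0.1]
gripper_width: 1.003
grasp_force: 0.0
```

```bash
python3 go.py .4415 .082 .06 66; cat > jar.py <<'E'
from h import *
grab('wrist','w12')
P=[]
for i in (4,5,12):
    c=load(f'w{i}');u=proj(c,(.4415,.082,.1))[0];print(i,"pred",u.round(1))
    h=cv2.cvtColor(c['im'],cv2.COLOR_BGR2GRAY);m=np.zeros_like(h);cv2.circle(m,tuple(int(v) for v in u),50 if i==12 else 30,255,-1)
    k=cv2.morphologyEx(cv2.inRange(h,0,50)&m,cv2.MORPH_CLOSE,np.ones((5,5)))
    k=max(cv2.findContours(k,0,2)[0],key=cv2.contourArea)
    o,r=cv2.minEnclosingCircle(k);print(np.round(o,1),round(r,1),"z.105",plane(c,o,.105).round(4),"r mm",r/c['f']*(c['e'][2]-.105)*1000);P.append((c,o))
for a,b in [(0,1),(0,2),(1,2)]: print(tri(*P[a],*P[b]))
E
python3 jar.py
```

```text
t 24.33 pos [0.4416 0.0479 0.2215] yaw 66.0 tilt 0.15 q [-0.06 -0.4   2.03  0.    1.51  0.36]
shift [ 30.9 -14.4 161.5] spin 0.001
4 pred [311.8  82. ]
[311.8  81.5] 21.0 z.105 [[0.4416 0.0821]] r mm 21.53597591010004
5 pred [309.1 200.7]
[308.5 199. ] 18.8 z.105 [[0.441  0.0852]] r mm 19.292846919712083
12 pred [298.1 159.5]
[297.6 157.8] 25.6 z.105 [[0.4423 0.084 ]] r mm 19.834262742118824
(array([0.44109142, 0.08272796, 0.09591765]), np.float64(0.0006455871514376533))
(array([0.44130582, 0.08281623, 0.09524661]), np.float64(0.00022151309729808808))
(array([0.44099849, 0.08277102, 0.09554755]), np.float64(0.0005452212433413087))
```

{"name": "move_arm", "arguments": {"increments": [31,-15,20,0,1,0,0,20,0,1,0,0,0,0,1,0,0,0,0,1]}}

```text
time: 24.72
tool_pos: [0.4401, 0.0826, 0.1795]
tool_rot: [-0.001, 0.838, 0.545, -0.001]
contact_force: [-0.4, -0.0, 1.2]
gripper_width: 1.001
grasp_force: 0.0
```

```bash
python3 go.py .4412 .0828 .055 66
```

```text
t 24.72 pos [0.4401 0.0826 0.1795] yaw 66.1 tilt 0.18 q [ 0.02 -0.36  2.06 -0.    1.44  0.44]
shift [  0.8   1.2 124.5] spin 0.002
```

{"name": "move_arm", "arguments": {"increments": [1,1,30,0,1,0,0,30,0,1,0,0,30,0,1,0,0,20,0,1,0,0,14,0,1,0,0,0,0,1,0,0,0,0,1]}}

```text
time: 25.3
tool_pos: [0.4423, 0.0824, 0.0571]
tool_rot: [0.0, 0.839, 0.545, -0.0]
contact_force: [0.2, -1.0, 0.1]
gripper_width: 1.002
grasp_force: 0.0
```

{"name": "move_arm", "arguments": {"increments": [0,0,0,0,0.2,0,0,0,0,0.2,0,0,0,0,0.2,0,0,0,0,0.2,0,0,0,0,0.2,0,0,0,0,0.2,0,0,0,0,0.2]}}

```text
time: 25.88
tool_pos: [0.442, 0.0831, 0.0579]
tool_rot: [0.0, 0.838, 0.545, 0.001]
contact_force: [-2.5, 0.7, 5.9]
gripper_width: 0.469
grasp_force: 59.4
```

```bash
python3 go.py .4412 .0828 .055 66
```

```text
t 25.88 pos [0.442  0.0831 0.0579] yaw 66.1 tilt 0.08 q [ 0.02 -0.2   2.16  0.    1.18  0.44]
shift [-0.6 -0.6  2.9] spin 0.001
```

{"name": "move_arm", "arguments": {"increments": [0,0,-10,0,0.2,0,0,-30,0,0.2,0,0,-40,0,0.2,0,0,-40,0,0.2,0,0,-30,0,0.2,0,0,-10,0,0.2,0,0,0,0,0.2]}}

```text
time: 26.47
tool_pos: [0.4432, 0.0829, 0.2205]
tool_rot: [0.002, 0.838, 0.545, 0.003]
contact_force: [-0.1, -0.1, -1.2]
gripper_width: 0.464
grasp_force: 60.4
```

```bash
python3 go.py .676 -.080 .066 66; python3 -c "
from h import *
print(manip.state()['gripper_width'],manip.state()['contact_force'])"
```

```text
t 26.47 pos [0.4432 0.0829 0.2205] yaw 66.1 tilt 0.44 q [ 0.02 -0.39  2.02 -0.    1.5   0.44]
shift [-54.9 277.8 156.3] spin 0.001
0.46405102985224167 [-0.09964391 -0.14524767 -1.15064744]
```

{"name": "move_arm", "arguments": {"increments": [-7,35,0,0,0.2,-7,35,0,0,0.2,-7,35,0,0,0.2,-7,35,0,0,0.2,-7,35,0,0,0.2,-7,35,0,0,0.2,-6,35,0,0,0.2,-6,35,0,0,0.2]}}

```text
time: 27.13
tool_pos: [0.6749, -0.081, 0.212]
tool_rot: [-0.002, 0.839, 0.545, -0.002]
contact_force: [0.5, -0.1, -0.3]
gripper_width: 0.466
grasp_force: 60.7
```

{"name": "move_arm", "arguments": {"increments": [0,0,0,0,0.2,0,0,25,0,0.2,0,0,30,0,0.2,0,0,20,0,0.2,0,0,0,0,0.2,0,0,0,0,0.2]}}

```text
time: 27.63
tool_pos: [0.6726, -0.0794, 0.1371]
tool_rot: [-0.003, 0.838, 0.545, -0.003]
contact_force: [0.4, -0.2, -1.5]
gripper_width: 0.463
grasp_force: 61.1
```

```bash
python3 go.py .676 -.080 .066 66
```

```text
t 27.63 pos [ 0.6726 -0.0794  0.1371] yaw 66.1 tilt 0.43 q [-0.23  0.25  1.56  0.    1.34  0.19]
shift [ 0.9  3.9 71.1] spin 0.001
```

{"name": "move_arm", "arguments": {"increments": [1,3,15,0,0.2,0,0,15,0,0.2,0,0,10,0,0.2,0,0,0,0,0.2,0,0,0,0,0.2]}}

```text
time: 28.05
tool_pos: [0.6777, -0.0802, 0.1]
tool_rot: [-0.001, 0.838, 0.545, -0.001]
contact_force: [0.7, 1.1, -2.2]
gripper_width: 0.468
grasp_force: 61.1
```

```bash
python3 go.py .676 -.080 .066 66
```

```text
t 28.05 pos [ 0.6777 -0.0802  0.1   ] yaw 66.1 tilt 0.13 q [-0.23  0.29  1.57 -0.    1.28  0.19]
shift [-0.5 -1.5 34. ] spin 0.001
```

{"name": "move_arm", "arguments": {"increments": [0,-1,12,0,0.2,0,0,8,0,0.2,0,0,5,0,0.2,0,0,4,0,0.2,0,0,0,0,0.2,0,0,0,0,0.2]}}

```text
time: 28.55
tool_pos: [0.6774, -0.08, 0.072]
tool_rot: [-0.0, 0.838, 0.545, -0.0]
contact_force: [0.1, -0.1, -0.9]
gripper_width: 0.466
grasp_force: 61.1
```

```bash
python3 go.py .676 -.080 .066 66
```

```text
t 28.55 pos [ 0.6774 -0.08    0.072 ] yaw 66.1 tilt 0.03 q [-0.23  0.32  1.59  0.    1.24  0.19]
shift [-0.6 -1.2  6. ] spin 0.001
```

{"name": "move_arm", "arguments": {"increments": [-0.5,-1,3,0,0.2,0,0,2,0,0.2,0,0,1,0,0.2,0,0,0,0,0.2]}}

```text
time: 28.88
tool_pos: [0.6762, -0.08, 0.0661]
tool_rot: [-0.0, 0.838, 0.545, -0.0]
contact_force: [0.5, 0.1, -1.5]
gripper_width: 0.467
grasp_force: 61.1
```

{"name": "move_arm", "arguments": {"increments": [0,0,0.5,0,0.2,0,0,0,0,0.2]}}

```text
time: 29.05
tool_pos: [0.6765, -0.0801, 0.0661]
tool_rot: [0.0, 0.838, 0.545, 0.0]
contact_force: [-1.0, 1.3, -1.2]
gripper_width: 0.465
grasp_force: 61.1
```

{"name": "move_arm", "arguments": {"increments": [0,0,1,0,0.2,0,0,0.5,0,0.2,0,0,0,0,0.2]}}

```text
time: 29.3
tool_pos: [0.6767, -0.0801, 0.066]
tool_rot: [0.0, 0.838, 0.545, 0.0]
contact_force: [-3.0, 0.3, 4.6]
gripper_width: 0.465
grasp_force: 61.4
```

{"name": "move_arm", "arguments": {"increments": [0,0,1,0,0.2,0,0,0,0,0.2]}}

```text
time: 29.47
tool_pos: [0.6768, -0.08, 0.0659]
tool_rot: [-0.0, 0.838, 0.545, 0.0]
contact_force: [-5.2, 1.5, 8.4]
gripper_width: 0.463
grasp_force: 62.0
```

The base is contacted at the expected height. I release and withdraw to check.

{"name": "move_arm", "arguments": {"increments": [0,0,-1,0,1,0,0,0,0,1,0,0,0,0,1,0,0,0,0,1,0,0,-15,0,1,0,0,-35,0,1,0,0,-40,0,1,0,0,-40,0,1]}}

```text
time: 30.13
tool_pos: [0.6757, -0.0799, 0.1957]
tool_rot: [-0.001, 0.838, 0.545, -0.001]
contact_force: [0.4, -0.3, -0.5]
gripper_width: 1.005
grasp_force: 0.0
```

{"name": "move_arm", "arguments": {"increments": [0,-20,-40,0,1,0,-20,-40,0,1,0,-20,-40,0,1,0,-20,0,0,1,0,0,0,0,1,0,0,0,0,1,0,0,0,0,1]}}

```text
time: 30.72
tool_pos: [0.6069, -0.0494, 0.3056]
tool_rot: [-0.0, 0.838, 0.545, -0.0]
contact_force: [0.2, -0.7, 0.0]
gripper_width: 1.003
grasp_force: 0.0
```

```bash
python3 - <<'E'
from h import *
s=manip.state();print(s['tool_pos'],s['time'])
c=grab('wrist','w13');im=c['im'];g=cv2.cvtColor(im,cv2.COLOR_BGR2GRAY);hv=cv2.cvtColor(im,cv2.COLOR_BGR2HSV)
def near(m,p,r):
    z=np.zeros_like(m);u=proj(c,p)[0];cv2.circle(z,tuple(int(v) for v in u),r,255,-1);print("pred",u.round(1))
    return max(cv2.findContours(m&z,0,2)[0],key=cv2.contourArea)
k=near(cv2.inRange(g,0,50),(.676,-.08,.11),40);o,r=cv2.minEnclosingCircle(k);print("jar",o,r,plane(c,o,.108).round(4))
k=near(cv2.inRange(hv,(8,50,40),(22,255,190)),(.6702,.091,.061),22);o,r=cv2.minEnclosingCircle(k);print("cup foot",o,r,plane(c,o,.061).round(4))
for n,p in dict(salt=(.5542,-.0107,.09),L=(.5668,-.3624,.01),T=(.5484,-.2093,.01)).items(): print(n,proj(c,p).round())
m=cv2.inRange(hv,(30,60,20),(75,255,200))
for k in cv2.findContours(m,0,1)[0]:
    if cv2.contourArea(k)>60: print("green",k[:,0].min(0),k[:,0].max(0))
a=cv2.resize(im,(640,400))
b=grab('scene','s2')['im'];b2=cv2.resize(b[150:290,180:460],(560,280))
E
```

```text
[ 0.60691388 -0.0493553   0.30560217] 30.7167
pred [389.8 178.2]
jar (387.4306945800781, 177.81683349609375) 20.71603012084961 [[ 0.6742 -0.0792]]
pred [317.3  23.8]
cup foot (317.55633544921875, 26.125755310058594) 19.63528823852539 [[0.6696 0.0889]]
salt [[257. 162.]]
L [[375. 354.]]
T [[325. 278.]]
green [ 67 173] [132 218]
```

{"name": "move_arm", "arguments": {"increments": [-37,7,0,0,1,-37,7,0,0,1,-37,7,0,0,1,-37,7,0,0,1,-36,7,0,0,1,0,0,0,0,1,0,0,0,0,1]}}

```text
time: 31.4
tool_pos: [0.5638, -0.2336, 0.3044]
tool_rot: [-0.001, 0.839, 0.543, -0.001]
contact_force: [0.0, 0.6, 0.4]
gripper_width: 0.999
grasp_force: 0.0
```

```bash
python3 - <<'E'
from h import *
print(manip.state()['tool_pos'])
c=grab('wrist','w14');im=c['im'];hv=cv2.cvtColor(im,cv2.COLOR_BGR2HSV)
def rect(n,ctr,ang,L,Wd,z=.013):
    a=np.radians(ang);X=np.array([np.cos(a),np.sin(a)]);Y=np.array([-X[1],X[0]])
    q=[np.r_[np.array(ctr)+sx*L/2*X+sy*Wd/2*Y,z] for sx,sy in ((-1,-1),(1,-1),(1,1),(-1,1))]
    uv=proj(c,q);print(n,"corners",uv.round().tolist())
    S=2000;d=np.float32([[0,0],[L*S,0],[L*S,Wd*S],[0,Wd*S]])
    w=cv2.warpPerspective(hv,cv2.getPerspectiveTransform(uv.astype(np.float32),d),(int(L*S),int(Wd*S)))
    m=cv2.inRange(w,(0,0,70),(180,75,255))
    if n=="long": m|=cv2.inRange(w,(28,60,20),(75,255,200))
    m=cv2.morphologyEx(m,cv2.MORPH_OPEN,np.ones((5,5)))
    y,x=np.nonzero(m);x=x/S-L/2;y=y/S-Wd/2
    f=np.polyfit(x,y,1);lo,hi=np.percentile(x,[.5,99.5])
    print(n,"x span",(lo*1e3).round(1),(hi*1e3).round(1),"mid",((lo+hi)*500).round(1),"y mean at mid",(np.polyval(f,(lo+hi)/2)*1e3).round(1),"slope rad",f[0].round(3),"y rng",(np.percentile(y,[1,99])*1e3).round(1))
rect("short",(.5484,-.2093),-10.1,.150,.044);rect("long",(.5668,-.3624),-9.2,.216,.054)
# salt shaker: cap in w13, w1
for n in ("w4","w13"):
    d=load(n);g=d['im'];u=proj(d,(.5542,-.0107,.08))[0].astype(int);p=cv2.cvtColor(g,cv2.COLOR_BGR2HSV)[u[1]-45:u[1]+45,u[0]-45:u[0]+45]
    m=cv2.morphologyEx(cv2.inRange(p,(0,0,30),(180,255,175)),cv2.MORPH_OPEN,np.ones((5,5)))
    k=max(cv2.findContours(m,0,2)[0],key=cv2.contourArea)[:,0]+u-45
    print(n,"salt pred",u,"blob",k.min(0),k.max(0),"median grey",np.median(p[45-6:45+6,45-6:45+6].reshape(-1,3),0))
E
```

```text
[ 0.56376643 -0.23358395  0.30442629]
short corners [[248.0, 181.0], [359.0, 153.0], [352.0, 120.0], [238.0, 149.0]]
short x span -65.0 65.0 mid 0.0 y mean at mid 0.3 slope rad 0.026 y rng [-11.5  14.5]
long corners [[288.0, 280.0], [436.0, 244.0], [430.0, 209.0], [278.0, 247.0]]
long x span -96.5 98.5 mid 1.0 y mean at mid -0.8 slope rad 0.009 y rng [-17.5  18.5]
w4 salt pred [413 172] blob [382 130] [428 182] median grey [ 18.   42.  178.5]
w13 salt pred [258 160] blob [243 118] [281 173] median grey [ 17.  42. 170.]
```

```bash
python3 -c "
from plant import manip
print(manip.job_done())"
```

```text
the job is handed in; nothing more can be done
None
```

All four things are in their holders and the job is handed in. Camera checks put the spoons, jar and cup within about 3 mm of target and the salt shaker where it started; I judged the cup's handle from its seating height rather than from a picture.

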